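# Lock in the portafilter and start the shot

### The arm

A 6-joint arm with a two-finger parallel gripper is mounted at the origin on the work surface. World frame = base frame: x ahead of the robot, y to its left, z up, the work surface at z = 0. Lengths are in m, angles in rad, forces in N, time in s.
With the tool pointing down it reaches from about 0.35 to 0.8 m from the base axis. Payload 7.3 kg.
Tool frame: the origin (TCP) lies on the centre line of the jaws, within the pads' length; the fingertips stand 8 mm ahead of it and the grasp point (between the pads) lies 11 mm behind it; y points along the fingers, z is the direction in which the jaws open and shut, and the axes are right-handed (so a half turn about y gives the same grasp; the last joint's range is limited). The gripper opens to 85 mm and grips with 20 to 120 N. Pads are 22 mm wide; open, the fingers measure 114 mm over their backs; the gripper's body (76 mm by 85 mm) begins 54 mm behind the grasp point. The pads swing forward as they close: fully open they stand 13 mm farther back than shut.
Start: joints at [1.084, 0.342, 1.524, -0, 1.275, -0.146], TCP at [0.175, 0.495, 0.239] pointing down, gripper open.
Joint ranges: [-2.53, 2.53], [-0.77, 2.02], [0.04, 2.7], [-1, 4.14], [0.28, 2.66], [-3.11, 3.11]. Speed limits (rad/s): [2.57, 2.57, 3.14, 3.14, 3.14, 3.14].

### API

Orientations are given as [roll, pitch, yaw] about the fixed x, y, z axes, in that order (R = Rz(yaw) Ry(pitch) Rx(roll)).
In Python, from rig import r gives the robot as it stands. Calls block until the motion is done:
- r.goto(position, orientation): joint-space move of the TCP to a pose.
- r.move_linear(position, attitude=None, feed=0.15): straight line of the TCP; attitude=None keeps the orientation; feed is the mean speed in m/s.
- r.move_j(angles): joint-space move.
- r.let_go() and r.clamp(newtons=None): open the fingers fully, or close them until they stop; newtons is the grip in N (None keeps the last).
- r.sleep(seconds).
- r.inverse_kinematics(position, orientation): joint angles nearest the present ones, or None.
- r.read_state(): the state.
- r.snapshot(name): name is "side" or "top" or "wrist"; returns the picture (384x512x3 uint8, red, green, blue); there is no depth.
- r.camera_info(name): a dict with "intrinsics" (3x3 intrinsics, pixels), "dist" ([k1, k2, p1, p2, k3] as OpenCV has them; the pictures are not rectified), "R" (3x3) and "t" (3): a world point X has camera coordinates R X + t. Camera axes: x right, y down, z forward; pixel columns grow to the right and rows downward; lengths in m; the calibration is good to about 2 mm. A picture is of the moment at which its call begins: read the wrist's pose just before it. camera_info takes no time and is no camera call; for the wrist camera it gives the pose at the moment of the call.
A pose or a line that the arm cannot do raises r.MotionError and nothing moves.
- r.job_done(): hands the job in, once; it reports no verdict.
The state is a dict: "time_s": time; "joint_pos": joint angles; "dq": joint speeds; "effort": joint torques, N m; "position": TCP position; "tcp_rot": TCP orientation; "contact_force": force on the tool from outside, world axes, zero at the start; "torque": the same for the moment, N m; "gripper_width": finger opening in m.
Only numpy, scipy, OpenCV 4.12 (cv2) and the standard library are available. Lean on these libraries where they do the work, as an engineer would, in place of code of your own. Each camera call takes 0.05 s, during which the arm holds its last target. There are 200 camera calls.

### The job

Pull an espresso: swing the loosely hung portafilter by its handle to the right, as seen by someone facing the machine, until the handle points straight out from the machine's front, in line with the index mark at the front of the group, without wrenching it well past that. Only when it is locked in, swing the brew paddle on top of the group over to the left as far as it goes, to start the shot. Leave the handle where it locked, and leave the cup under the spouts and everything else standing where it is.

Things in the scene. Friction and masses are not known exactly. Their poses are not given: they have to be found in the camera images.
- espresso_machine: Single-group espresso machine fixed on the counter, steel with black side panels, 400 mm wide, 545 deep, 455 high plus a cup rail. Origin: on the counter straight under the group's upright axis; -x points straight out of its front, -y to the right of a person facing it, z up. Its drip grate is 92 mm high and reaches 113 mm in front of the axis; the upper housing's front is 140 mm behind the axis.
- index_mark (a point): The mark: a small dark upright rib at the front centre of the collar of the group (the round brewing head, 50 mm radius, heights 240 to 304 mm, cap to 314 mm). It is 55 mm in front of the group's axis, 251 mm above the counter.
- portafilter (a joint): Portafilter angle about the group's upright axis, rad. 0: handle 0.873 (50 deg) to the left of straight out; grows as the handle swings to the right (counter-clockwise from above); 0.873: handle straight out, in line with the mark (locked); hard stop at 1.3. Starts at 0.15 to 0.45, turns stiffly (0.8 N m plus 0.25 N m s/rad, about 5 N at handle_grip), stays where left.
- handle_grip (a point): Point on the centre line of the portafilter's black handle, 160 mm from the group's axis, about 205 mm above the counter. The handle runs radially from 75 to 206 mm from the axis, is 23 to 33 mm thick (33 mm here) and droops 8 deg outwards. Nothing on the machine lies within 80 mm beneath this point.
- handle_end (a point): Outer end of the portafilter's handle, 206 mm from the group's axis, 198 mm above the counter.
- paddle (a joint): Brew paddle angle about the same upright axis, rad. 0: off, pointing 0.96 (55 deg) to the right of straight out; grows as it swings to the left (clockwise from above) to its hard stop at 1.2 (brewing; 0.24 left of straight out). Starts at 0 to 0.12, moves lightly (about 1.4 N at paddle_grip), stays where left.
- paddle_grip (a point): Point in the middle of the paddle's wooden grip, 90 mm from the group's axis, 322 mm above the counter. The grip runs radially from 50 to 118 mm from the axis, is 20 mm wide and 16 mm high; a 12 mm wide flat steel arm joins it to the axis. The fixed steam wand hangs clear of it, 178 mm to the right of and 93 to 130 mm behind the axis.
- espresso_cup: White espresso cup, 62 mm across, 56 mm high, standing on the grate under the spouts. Origin: centre of its underside, z up.
- shot_glass: Shot glass, 48 mm across, 60 mm high, standing on the grate at the right rear. Origin: centre of its underside.
- milk_pitcher: Steel milk pitcher, 90 mm across, 105 mm high, with a handle, on the counter. Origin: centre of its underside.
- tamper: Steel tamper, 58 mm across, 90 mm high, standing on a black rubber mat. Origin: centre of its underside.
- saucer: White saucer, 140 mm across, 18 mm high, on the counter. Origin: centre of its underside.
- spoon: Teaspoon, 140 mm long, lying on the counter. Origin: under its middle.
- coffee_tin: Coffee tin, 100 mm across, 130 mm high, on the counter. Origin: centre of its underside.
There are look-alikes about, which are no part of the job. Leave any green, orange or red look-alike of the espresso_cup alone.

How it is judged:
On the way, in this order (a step that is already met when the one before it is completed fails the run):
1. the portafilter's handle is in line with the index mark (within 7 deg) (value of joint portafilter between 0.75 and 0.995 rad), for 0.2 s.
2. the paddle is fully over to the left (value of joint paddle above 1.08 rad), for 0.2 s.
At the end, for the whole second after the job is handed in: The portafilter's handle points straight out of the machine's front, in line with the index mark within 7 deg (joint 0.75 to 0.995), the paddle is fully over to the left (joint over 1.08), and the cup stands upright on the grate under the spouts, within 30 mm of the group's axis in depth and width (all of step 1 and value of joint paddle above 1.08 rad and x of espresso_cup in the frame of espresso_machine between -0.03 and 0.03 m and y of espresso_cup in the frame of espresso_machine between -0.03 and 0.03 m and angle between espresso_cup's own z axis and vertical below 0.15 rad); the robot touches nothing.
It fails at once if the portafilter is wrenched more than 14 deg past the mark (value of joint portafilter above 1.12 rad).
It fails at once if the paddle is swung over while the portafilter is not locked in (value of joint paddle above 0.35 rad and value of joint portafilter below 0.72 rad).
It fails at once if the cup or the glass on the grate is pushed more than 20 mm or tipped (distance of any of espresso_cup, shot_glass from where it was at the start of the episode above 0.02 m or angle between any of espresso_cup, shot_glass's own z axis and vertical above 0.35 rad).
It fails at once if another thing on the counter is pushed more than 30 mm (distance of any of milk_pitcher, tamper, saucer, spoon, coffee_tin from where it was at the start of the episode above 0.03 m).
It also fails if it takes over 59 s, if anything falls off the work surface, if the arm or the gripper's body presses on something with over 40 N, if the wrist force passes 120 N, or if a joint passes its speed limit or range.

## Working session

There is one attempt and no reset: what is moved stays moved. The work goes in short steps, each a Python script; the robot and the scene stay as the last script left them, time stands still between calls to the robot, and variables do not carry over. Pictures are saved under pics/ and viewed, about 8 in all and at most 12, crops included, and the job is handed in when it is done.

```bash
mkdir -p pics
python3 - <<'E'
from rig import r
import cv2,numpy as np
for n in("side","top"):
    im=r.snapshot(n); cv2.imwrite(f"pics/{n}0.png",im[:,:,::-1])
    c=r.camera_info(n); R=np.array(c["R"]);print(n,-R.T@np.array(c["t"]),R[2],np.array(c["intrinsics"])[0],c["dist"])
s=r.read_state();print(s)
E
```

```text
side [ 0.44553458 -0.7792564   0.80114565] [ 0.10486685  0.78184558 -0.61458964] [366.61255156   0.         257.27633372] [-0.08671054  0.          0.          0.          0.        ]
top [0.39033777 0.02255077 1.15845217] [ 0.17895876 -0.02724462 -0.98347928] [346.87394422   0.         253.5948578 ] [-0.06044018  0.          0.          0.          0.        ]
{'time_s': 0.1, 'joint_pos': array([ 1.08403151e+00,  3.42657872e-01,  1.52487516e+00, -1.46440013e-05,
        1.27540439e+00, -1.46003433e-01]), 'dq': array([-0.00076739, -0.00234691, -0.00398825,  0.00169902, -0.00039131,
       -0.00118769]), 'effort': array([ 7.45980378e-04, -4.34448409e+01, -2.46490806e+01, -2.15961154e-04,
        4.67514750e-03,  9.46441560e-06]), 'position': array([0.17528771, 0.49452602, 0.23870912]), 'tcp_rot': array([-1.57212883e+00,  1.81789211e-04, -3.40757235e-01]), 'contact_force': array([-0.80989926,  0.39330714, -0.83825742]), 'torque': array([0.08113425, 0.03461587, 0.00708013]), 'gripper_width': 0.08533256144010476}
```

View pics/top0.png

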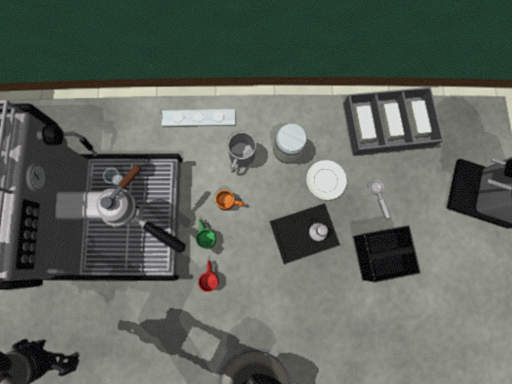

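View pics/side0.png

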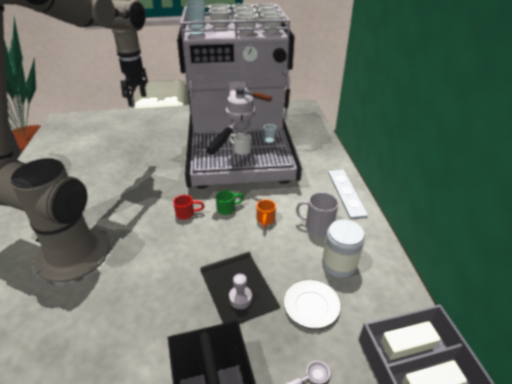

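```bash
cat > h.py <<'E'
import cv2,numpy as np
from rig import r
def ray(n,uv,z):
    c=r.camera_info(n);R=np.array(c["R"]);t=np.array(c["t"])
    p=cv2.undistortPoints(np.float64([[uv]]),np.array(c["intrinsics"]),np.array(c["dist"],float))[0,0]
    d=R.T@np.array([p[0],p[1],1]);o=-R.T@t
    return (o+d*(z-o[2])/d[2])
def crop(n,x0,x1,y0,y1,k,name):
    im=r.snapshot(n);cv2.imwrite(f"pics/{name}.png",cv2.resize(im[y0:y1,x0:x1,::-1],None,fx=k,fy=k,interpolation=cv2.INTER_CUBIC));return im
E
python3 - <<'E'
from h import *
crop("top",65,195,145,285,4.2,"top1")
E
```

```text
(no output)
```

View pics/top1.png

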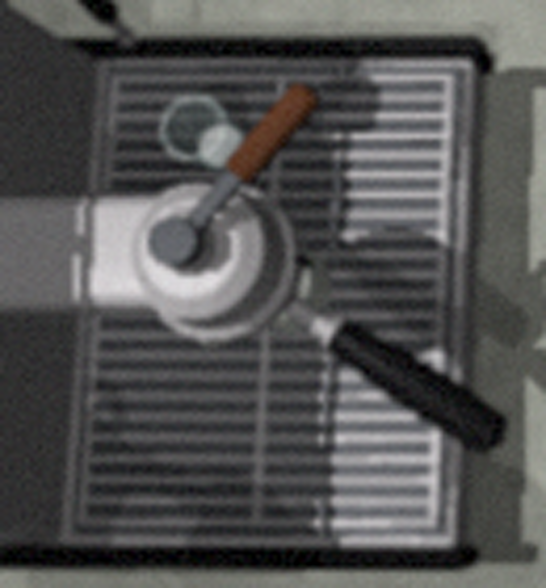

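Run:
```python
from h import *
f=lambda u,v,z:ray("top",(65+u/4.2,145+v/4.2),z)[:2]
hub=f(173,242,.335);g0=f(240,170,.325);g1=f(306,92,.325);h0=f(340,338,.216);h1=f(497,435,.198);m=f(303,265,.251)
c0=f(475,62,.092);c1=f(458,545,.092);b0=f(105,60,.092);b1=f(70,542,.092)
print("hub",hub,"pad",g0,g1,"han",h0,h1,"mark",m,"grate",c0,c1,b0,b1)
A=np.array([g1-g0,-(h1-h0)]).T;s=np.linalg.solve(A,h0-g0);print("isect",g0+s[0]*(g1-g0))
a=lambda d:np.degrees(np.arctan2(d[1],d[0]))
print("axis est",g0-(g1-g0)*50/68,h0-(h1-h0)*75/131)
print("ang pad",a(g1-g0),"han",a(h1-h0),"mark-hub",a(m-hub),"front edge",a(c0-c1),"top,bottom",a(c0-b0),a(c1-b1),np.linalg.norm(h1-h0),np.linalg.norm(g1-g0))
```

```text
hub [0.53376706 0.3552415 ] pad [0.57757336 0.32195222] [0.6240318  0.28494141] han [0.48948066 0.29092557] [0.42610916 0.19158355] mark [0.53225316 0.30578824] grate [0.71046884 0.23070437] [0.35232958 0.2374403 ] [0.71776765 0.51392612] [0.35817348 0.5182522 ]
isect [0.53228698 0.35802932]
axis est [0.54341274 0.34916605] [0.52576206 0.34780077]
ang pad -38.5423501256926 han -122.53430852399845 mark-hub -91.75343543694676 front edge -1.0774990151710993 top,bottom -91.4762214214091 -91.19219380089538 0.11783371934581731 0.0593985453786551
```

```bash
cat >> h.py <<'E'
AX=np.array([.534,.355]);OUT=-91.2
def pose(rad,th,d,z):
    "TCP at radius rad along direction th (deg), offset d counter-clockwise"
    t=np.radians(th);u=np.array([np.cos(t),np.sin(t)]);n=np.array([-u[1],u[0]])
    p=AX+rad*u+d*n
    return [p[0],p[1],z],[-np.pi/2,0,t+np.pi/2]
E
python3 - <<'E'
from h import *
r.clamp(30)
p,o=pose(.17,-122.5,-.055,.30); r.goto([.3,.2,.3],o); r.goto(p,o)
p[2]=.19; r.move_linear(p,o,.1)
s=r.read_state();f0=s["contact_force"];print(s["time_s"],s["position"],f0,s["gripper_width"])
for th in np.linspace(-127,OUT,9):
    p,o=pose(.17,th,-.0275,.19); r.move_linear(p,o,.06)
    s=r.read_state();print(round(th,1),s["time_s"],s["position"].round(4),(s["contact_force"]-f0).round(1))
crop("top",65,195,145,285,4.2,"top2")
E
```

```text
3.9 [0.39657608 0.241312   0.19058063] [0.30500499 0.10848913 0.39927233] 1.7861931457280034e-05
-127.0 4.2917 [0.4098 0.2358 0.1901] [-0.1 -0.8 -0.3]
-122.5 4.6667 [0.4192 0.2265 0.19  ] [-0.7 -0.2 -0.1]
-118.0 5.0417 [0.4295 0.218  0.19  ] [-1.5  1.2  0.5]
-113.6 5.4167 [0.4408 0.2102 0.19  ] [-1.1  0.7 -0.6]
-109.1 5.7917 [0.4524 0.2033 0.19  ] [-2.2 -0.   0. ]
-104.6 6.1667 [0.4645 0.1974 0.19  ] [-1.  -0.4  0. ]
-100.2 6.5417 [0.477  0.1925 0.19  ] [-1.4 -0.7  0.4]
-95.7 6.9167 [0.4899 0.1885 0.1899] [-2.7 -0.3 -1.2]
-91.2 7.2917 [0.503  0.1856 0.19  ] [-1.4 -0.6 -0.7]
```

View pics/top2.png

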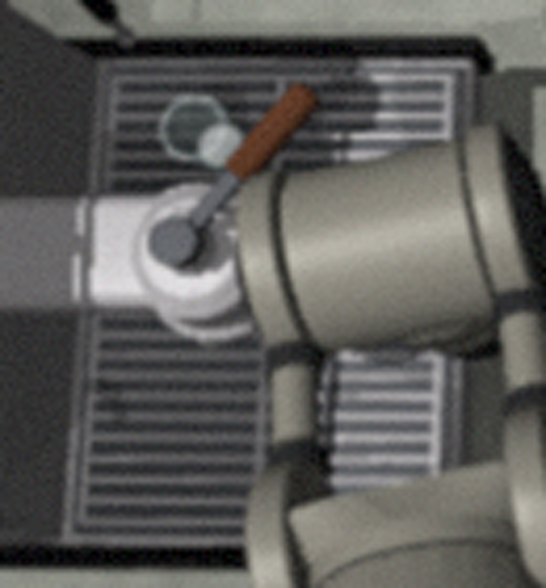

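The arm hides the handle, so I'll back off and look again.

Run:
```python
from h import *
p,o=pose(.17,OUT,-.06,.19); r.move_linear(p,o,.1)
p[2]=.33; r.move_linear(p,o,.15); p=[.33,.1,.38]; r.goto(p,o)
crop("top",65,195,145,285,4.2,"top3"); print(r.read_state()["time_s"])
```

```text
9.675
```

View pics/top3.png

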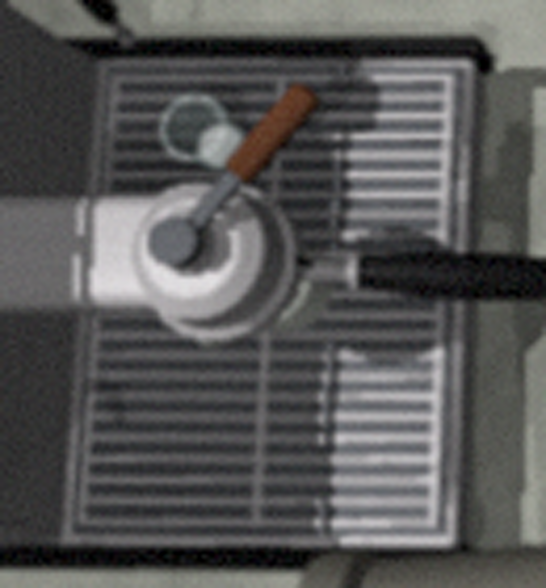

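Run:
```python
from h import *
f=lambda u,v,z:ray("top",(65+u/4.2,145+v/4.2),z)[:2]
d=f(538,278,.201)-f(360,270,.216);e=f(538,278,.201)-AX;ang=np.degrees(np.arctan2([d[1],e[1]],[d[0],e[0]]));print("handle",ang,"joint",.873+np.radians(ang-OUT))
P0=-38.5
p,o=pose(.095,P0,.045,.42); r.goto([.42,.1,.45],o); r.goto(p,o)
p[2]=.319; r.move_linear(p,o,.12)
f0=r.read_state()["contact_force"]
for th in np.linspace(P0+2,OUT-13.75-2,11):
    p,o=pose(.095,th,.021,.319); r.move_linear(p,o,.06)
    s=r.read_state();print(round(th,1),s["time_s"],s["position"].round(4),(s["contact_force"]-f0).round(1))
p,o=pose(.095,th,.05,.319); r.move_linear(p,o,.1)
p[2]=.42; r.move_linear(p,o,.15); r.goto([.33,.1,.38],o)
crop("top",65,195,145,285,4.2,"top4"); crop("side",170,310,80,190,5,"side4"); print(r.read_state()["time_s"])
```

```text
handle [-92.59952481 -91.6322464 ] joint [0.84857368 0.86545588]
-36.5 13.2583 [0.623  0.3155 0.3197] [0.1 0.4 0.4]
-43.5 13.6083 [0.6175 0.3049 0.3191] [-0.5 -0.2 -0.1]
-50.6 13.9583 [0.6107 0.2951 0.3191] [-0.1 -0.3  0.8]
-57.6 14.3083 [0.6027 0.2862 0.3191] [-0.1  0.   0.2]
-64.7 14.6583 [0.5937 0.2783 0.3191] [ 0.  -0.2  0.8]
-71.7 15.0083 [0.5839 0.2715 0.3191] [ 0.5 -0.7 -0.6]
-78.8 15.3583 [0.5733 0.266  0.3191] [-1.   0.3  0.3]
-85.8 15.7083 [0.5621 0.2619 0.3191] [-0.4 -0.2 -0.6]
-92.9 16.0583 [0.5504 0.2592 0.3191] [-0.6  0.6  0.1]
-99.9 16.4083 [0.5386 0.2579 0.319 ] [ 0.3 -1.  -0.5]
-107.0 16.7583 [0.5311 0.2574 0.3188] [16.7 -0.7 -5.5]
19.1833
```

View pics/top4.png

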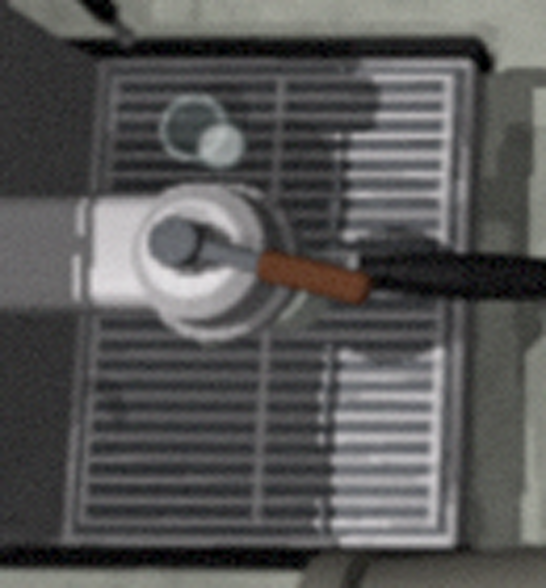

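View pics/side4.png

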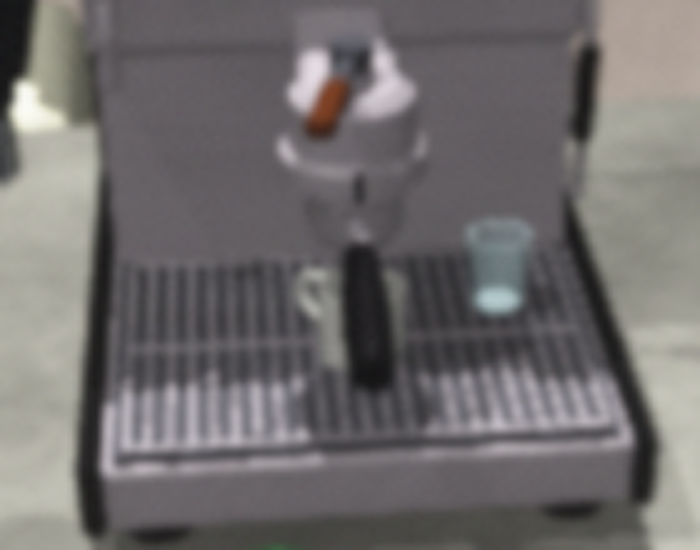

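The handle lines up with the mark: rib at (359,187) and handle at (360,250) to (372,380) in the side crop. The paddle is left of straight out, with its grip from (262,264) to (366,288) in the top crop, and it reached the stop at about 17 N. The cup is standing upright.

Run:
```python
from h import *
f=lambda u,v,z:ray("top",(65+u/4.2,145+v/4.2),z)[:2]
d=f(366,288,.325)-f(262,264,.325);a=np.degrees(np.arctan2(d[1],d[0]));print("paddle",.96-np.radians(a-OUT))
s=r.read_state();print(s["position"],s["contact_force"]);r.job_done()
```

```text
paddle 1.1814564900731728
[0.33103701 0.10025867 0.38000171] [-0.40324144  0.05977932  0.4574891 ]
the job is handed in; nothing more can be done
```

I locked the portafilter in first, then swung the brew paddle over to its stop, and handed the job in after about 19 s of the 59 s allowed. I pushed both with the closed fingers.

- **Portafilter:** two estimates from the top camera put the joint at about 0.85 and 0.87 rad, against a target of 0.873. The side view shows the handle in line with the index mark.
- **Paddle:** it met its hard stop, where the wrist force rose to about 17 N. The top camera puts it at about 1.18 rad, above the 1.08 required.
- **Cup and glass:** both look upright in the last pictures, and the glass has not moved. The cup is still under the spouts, but I judged that by eye and didn't measure its position.
- **Robot:** the arm was well clear of everything at hand-in, with no real force on the wrist.

No check failed or disagreed. I didn't look again at the other things on the counter, but the fingers stayed well above them throughout.

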